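# Clamp the phone and hold the cure button half way

## Robot

A 7-joint arm with a two-finger parallel gripper is mounted at the origin on the work surface. World frame = base frame: x ahead of the robot, y to its left, z up, the work surface at z = 0. Lengths are in m, angles in rad, forces in N, time in s.
With the tool pointing down it reaches from about 0.4 to 0.75 m from the base axis. Payload 19.5 kg.
Tool frame: the origin (TCP) lies on the centre line of the jaws, within the pads' length; the fingertips stand 14 mm ahead of it and the grasp point (between the pads) lies 5 mm behind it; z points along the fingers, y is the line along which they close (so a half turn about z gives the same grasp; the last joint's range is limited). The gripper opens to 85 mm and grips with 20 to 120 N. Pads are 22 mm wide; open, the fingers measure 114 mm over their backs; the gripper's body (76 mm by 85 mm) begins 54 mm behind the grasp point. The pads swing forward as they close: fully open they stand 13 mm farther back than shut.
Start: joints at [1.171, 0.707, -0.028, 1.485, 0.022, 0.951, -0.075], TCP at [0.201, -0.539, 0.245] pointing down, gripper open.
Joint ranges: [-2.71, 2.71], [-0.32, 2.16], [-1.57, 1.52], [0, 2.45], [-1.46, 4.6], [0, 2.02], [-2.83, 2.83]. Speed limits (rad/s): [1.89, 1.89, 2.57, 2.57, 3.01, 3.01, 3.01].

## Interface

Orientations are given as a rotation vector (axis times angle).
In Python, from station import robot gives the robot as it stands. The module is installed in compiled form; this text tells all that it offers.
- The arm moves only by the shell command python3 -m inch 'ROWS'. ROWS is text: rows parted by semicolons, each of 5 numbers parted by spaces: the shift along the tool's x, y, z in m, then the turn about the tool's z in rad, then the finger opening in m, from 0 to 0.0854. In form: tx ty tz twist gripper; .... A call has exactly 5 rows; each row shifts and turns the commanded pose from where the row before left it, along the tool's axes as they then stand; what a row does not reach is not made up. A row lasts 1/8 s, in which the tool goes at most 62.5 mm and 10.7 degrees, less where a joint would pass 70% of its speed; a pose out of reach is approached as far as the arm can. A call is refused whole if a number of a shift passes 0.0625 or a number of a turn 0.188, either way. A call with a gripper value outside its range is refused whole. The fingers move at their own pace and stop on an object; the grip force is fixed at half the most. Time passes only in rows, so rows that do not move let the fingers close, or fill a call up. It gives the time, the measured TCP pose, the force, the opening and the grip force at its end, in the units of the state.
- robot.state(): the state, without advancing time (a new reading comes with each control period).
- robot.read_camera(name): name is "side" or "top" or "wrist"; returns a dict with "image" (400x640x3 uint8, red, green, blue), "fx", "fy", "cx", "cy" (pixels), "xyz" and "orientation" of the camera in the world. Camera axes: x right, y up, looking along -z (the intrinsics and any distortion apply to the point x, -y, -z); pixel columns grow to the right and rows downward; lengths in m; the calibration is good to about 2 mm. A picture is of the moment at which its call begins. There is no depth.
- robot.close_job(): hands the job in; it is judged then, once.
The state is a dict: "t": time; "qpos": joint angles; "joint_velocities": joint speeds; "joint_torque": joint torques, N m; "ee_pos": TCP position; "orientation": TCP orientation; "force": force on the tool from outside, world axes, zero at the start; "ft_torque": the same for the moment, N m; "gripper_width": finger opening in m; "finger_force": force on a finger pad.
Only numpy, scipy, OpenCV 4.12 (cv2) and the standard library are available. Lean on these libraries where they do the work, as an engineer would, in place of code of your own. Each camera call takes 0.05 s, during which the arm holds its last target. There are 200 camera calls.

## Task

Take the orange spring clamp off its rack, clip it over the top edge of the phone in the curing stand at the yellow mark so that it pinches the phone, and let go of it. Then press the red hold-to-cure button half way down (8 of its 16 mm, its yellow band sinking into the collar), never to the bottom, which trips the lamp, and keep it there: the program finishes while the gripper is still holding the button half way down. Leave the speakers, SIM tray, blue box and power bank where they are.

Things in the scene. Friction and masses are not known exactly. Their poses are not given: they have to be found in the camera images.
- clip: Orange spring clamp, steel pivot pin, black jaw pads; 84 mm tall, 18 mm wide along y, 45 g; stands jaws down on the rack's upright plate, biting it 25 mm deep. Origin midway between the jaw tips, at their lower end; z up to the handles; jaws and handles open and close along x (a half turn about z changes nothing). Pivot pin 42 mm above the origin; an edge enters at most 37 mm deep.
- clip_grip (a point): Point on the clamp's axis 68 mm above its origin, between its two flat handles (51 to 84 mm above the origin): where to squeeze them, along the clamp's x. Axes as the clamp's. On an 8 mm plate the handles splay, 45 mm over all at the top; squeezed (about 12 N; grip with 25 to 40 N) they come parallel against a stop, 28 mm over all.
- clip_jaw_b (a joint): Swing of one jaw, rad (the other moves alike, mirrored): 0 when pinching an 8 mm plate, with about 6 N; 0.2 squeezed fully open, the 18 mm tall jaw pads then 18 mm apart at their upper end and 25 mm at the tips; -0.1 shut on nothing. Springs shut when the handles are let go.
- rack: Clamp rack, fixed: dark base 70 x 100 x 12 mm with an upright aluminium plate, 8 mm thick along x, 70 mm long along y, top edge 55 mm above the table. Origin under the centre of the base; z up. The clamp sits on this plate, its x along the rack's x.
- stand: Curing stand, fixed: grey base 110 (x) x 180 (y) x 16 mm with a phone standing on its long edge, held fast between two aluminium lips 32 mm high; black bars with violet strips, also 32 mm high, at front and back. Phone 8 mm thick along x, 150 mm long along y, top edge 85 mm above the table. Origin under the centre of the base; z up.
- phone_mark (a point): Middle of the phone's top edge, 85 mm above the table, inside a yellow mark 12 mm long that wraps over the edge. x is the phone's thickness direction, y runs along the edge, z up.
- cure_box: White switch box, fixed, 100 (x) x 120 (y) x 45 mm, with the red button on its top, 15 mm to +y from its centre, and two little indicator lamps. Origin under its centre; z up.
- cure_top (a point): Centre of the red button's top face: a cap 32 mm across, 77 mm above the table when released, in a black collar 48 mm across whose rim is 57 mm above the table. It moves down with the cap.
- cure (a joint): Travel of the red button, in m: 0 released, 0.016 at the bottom, growing as it is pressed straight down. The spring pushes back with 3.6 N at first, 7.8 N at half travel (0.008), 12 N at the bottom, and lifts the button when let go. The yellow band on the cap, 6 mm tall, begins to sink into the collar at 5 mm of travel and is gone at 11 mm.
- speaker0: Black earpiece speaker, 8 x 16 x 5 mm, in the middle cell of the aluminium parts compartment at the far side: leave alone. Origin at the centre of its underside.
- speaker1: Second black earpiece speaker, likewise.
- speaker2: Third black earpiece speaker, likewise.
- sim_tray: Silver SIM tray, 47 x 20 x 5 mm, in the left (+y) cell of the aluminium parts compartment (170 x 360 x 50 mm, lid folded back) at the far side: leave alone. Origin at the centre of its underside.
- protector_box: Blue rigid screen protector box, 100 x 180 x 14 mm, lying on the table to the left: leave alone. Origin at the centre of its underside.
- power_bank: Chunky beige power bank, 70 x 140 x 28 mm, lying on the table to the right: leave alone. Origin at the centre of its underside.
Things that resemble listed ones, but are neither listed nor needed, are in the scene too. What is meant by the clip is not pink, and is the larger of those in its own colour.

How it is judged:
On the way:
1. the clamp is clipped over the phone's top edge at the yellow mark, pinching it, and let go (z of clip in the frame of phone_mark below -0.012 m and y of clip in the frame of phone_mark between -0.018 and 0.018 m and x of clip in the frame of phone_mark between -0.008 and 0.008 m and angle between the x axis of clip and the x axis of phone_mark, either way round below 0.3 rad and angle between clip's own z axis and vertical below 0.3 rad and contact force between clip and stand above 2 N and contact force between clip and the fingers below 0.1 N), for 0.3 s.
At the end, for the whole second after the job is handed in: The clamp bites the phone's top edge at least 12 mm deep, within 18 mm of the yellow mark along the edge, square to it and upright within 0.3 rad, pinching with more than 2 N and not touched by the fingers; the fingers hold the red button still at 5 to 11 mm of its travel with more than 2 N (all of step 1 and value of joint cure between 0.005 and 0.011 m and velocity of joint cure between -0.01 and 0.01 m/s and contact force between cure_box and the fingers above 2 N); the arm keeps its last pose, push and grip.
It fails at once if the button is pressed to the bottom (beyond 14 mm) (value of joint cure above 0.014 m).
It fails at once if the button is pressed before the clamp is on the phone (value of joint cure above 0.004 m and not (z of clip in the frame of phone_mark below -0.012 m and y of clip in the frame of phone_mark between -0.018 and 0.018 m and x of clip in the frame of phone_mark between -0.008 and 0.008 m and angle between the x axis of clip and the x axis of phone_mark, either way round below 0.3 rad)).
It fails at once if a speaker, the SIM tray, the blue box or the power bank is moved over 20 mm (distance of any of speaker0, speaker1, speaker2, sim_tray, protector_box, power_bank from where it was at the start of the episode above 0.02 m).
It also fails if it takes over 51 s, if anything falls off the work surface, if the arm or the gripper's body presses on something with over 40 N, if the wrist force passes 120 N, or if a joint passes its speed limit or range.

## Working session

There is one attempt and no reset: what is moved stays moved. The work goes in short steps, Python scripts to look and compute and a shell command to move; the robot and the scene stay as the last step left them, time stands still between calls to the robot, and variables do not carry over. Pictures are saved under pics/ and viewed, at most 10 in all, crops included, and the job is handed in when it is done.

```bash
mkdir -p pics
cat > h.py <<'E'
import numpy as np, cv2
from scipy.spatial.transform import Rotation as R
from station import robot
def ray(c,u,v):
    d=np.array([(u-c["cx"])/c["fx"],-(v-c["cy"])/c["fy"],-1.0])
    o=np.asarray(c["orientation"],float)
    return np.asarray(c["xyz"],float),R.from_rotvec(o).apply(d)
def onz(c,u,v,z):
    p,d=ray(c,u,v); return p+d*(z-p[2])/d[2]
def proj(c,P):
    q=R.from_rotvec(np.asarray(c["orientation"],float)).inv().apply(np.asarray(P)-np.asarray(c["xyz"]))
    return c["cx"]+c["fx"]*q[0]/-q[2], c["cy"]-c["fy"]*q[1]/-q[2]
def snap(n,f=None):
    c=robot.read_camera(n)
    if f: cv2.imwrite("pics/"+f,c["image"][:,:,::-1])
    return c
E
python3 - <<'E'
from h import *
s=robot.state();print(s)
for n in("top","side"):
    c=snap(n,n+"0.png");print({k:v for k,v in c.items() if k!="image"})
E
```

```text
{'t': 0.0, 'qpos': array([ 1.17128816,  0.70709722, -0.02764784,  1.48501073,  0.02202201,
        0.95092855, -0.07552042]), 'joint_velocities': array([-2.24457210e-05, -6.77515894e-04,  4.18748183e-04, -1.96205811e-03,
       -1.39675421e-04, -9.77292471e-04,  8.68051807e-04]), 'joint_torque': array([-3.21121406e-04, -8.83211946e+01,  1.23458829e+00, -2.36176103e+01,
        1.68617594e-02,  6.44354310e-03, -2.10313669e-05]), 'ee_pos': array([ 0.20129273, -0.53833342,  0.24482775]), 'orientation': array([-3.09034843e+00, -5.58876808e-01,  3.74904686e-04]), 'force': array([ 0.33388111, -0.0579971 ,  0.06178355]), 'ft_torque': array([-0.0374595 , -0.02675905, -0.00133362]), 'finger_force': 0.0, 'gripper_width': 0.08519081591824666}
{'fx': 414.08845090381953, 'fy': 414.08845090381953, 'cx': 313.30149317928897, 'cy': 194.41000743406178, 'xyz': array([0.51002229, 0.02098404, 1.17760105]), 'orientation': array([ 0.03225824, -0.05015204, -1.59460704])}
{'fx': 379.0343320730779, 'fy': 379.0343320730779, 'cx': 322.06098746294117, 'cy': 199.3312505141727, 'xyz': array([ 0.54976251, -0.84146034,  0.57289584]), 'orientation': array([ 1.075368  , -0.03155348, -0.02117785])}
```

View pics/top0.png

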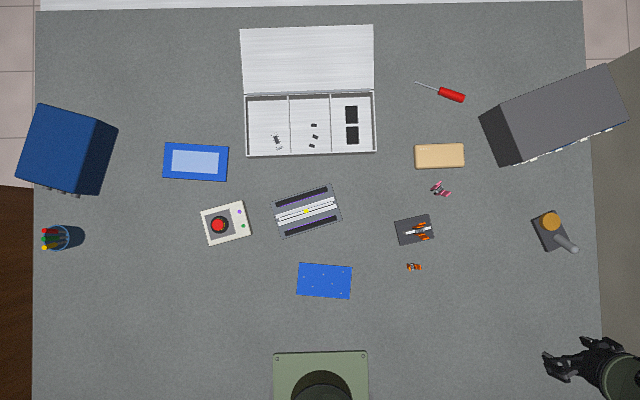

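View pics/side0.png

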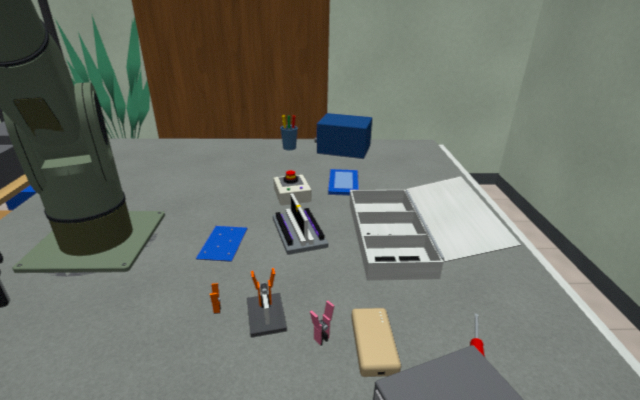

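Top view: clip on rack at about (419,231), small orange decoy (414,267), pink decoy (440,188), phone mark (306,211), button (219,226). Now I'll measure these by masks.

Run:
```python
from h import *
c=snap("top");im=c["image"];hsv=cv2.cvtColor(im,cv2.COLOR_RGB2HSV)
s=snap("side");hs=cv2.cvtColor(s["image"],cv2.COLOR_RGB2HSV)
def blobs(h,lo,hi,roi,mn=4):
    u0,v0,u1,v1=roi;m=cv2.inRange(h[v0:v1,u0:u1],lo,hi)
    n,l,st,ce=cv2.connectedComponentsWithStats(m)
    return [(st[i,4],np.round(ce[i]+[u0,v0],2),st[i,:4]+[u0,v0,0,0]) for i in range(1,n) if st[i,4]>=mn],m
print("orange top",blobs(hsv,(5,150,80),(17,255,255),(390,205,440,280))[0])
print("orange side",blobs(hs,(5,150,80),(17,255,255),(200,250,300,330))[0])
for b in blobs(hsv,(5,150,80),(17,255,255),(390,205,440,250))[0]: print(onz(c,*b[1],.08))
print("yellow top",[(b[0],b[1],onz(c,*b[1],.085)) for b in blobs(hsv,(22,130,120),(35,255,255),(265,180,350,245),2)[0]])
print("yellow side",blobs(hs,(22,130,100),(35,255,255),(270,190,330,250),2)[0])
r=[b for n in [1] for lo,hi in [((0,150,80),(5,255,255)),] for b in blobs(hsv,lo,hi,(195,195,255,250))[0]]
print("red top",[(b,onz(c,*b[1],.077)) for b in r])
def rect(m,u0,v0,z):
    p=np.argwhere(m)[:,::-1]+[u0,v0]
    P=np.array([onz(c,*q,z)[:2] for q in p],np.float32)
    return cv2.minAreaRect(P)
# rack base: dark low sat
m=(hsv[205:255,385:445,2]<75).astype(np.uint8);n,l,st,ce=cv2.connectedComponentsWithStats(m)
i=1+np.argmax(st[1:,4]);h=cv2.convexHull(np.argwhere(l==i)[:,::-1].astype(np.int32))[:,0]
print("rack base",rect((l==i),385,205,.012))
# stand: fit lines to bright phone/lips pixels
g=cv2.cvtColor(im,cv2.COLOR_RGB2GRAY)
mv=blobs(hsv,(115,60,30),(160,255,255),(265,180,350,245),15);print("violet",[(b[0],b[1]) for b in mv[0]])
n,l=cv2.connectedComponents(mv[1])
for i in range(1,n):
    if (l==i).sum()>30:
        P=np.array([onz(c,q[1]+265,q[0]+180,.032)[:2] for q in np.argwhere(l==i)],np.float32);v=cv2.fitLine(P,cv2.DIST_L2,0,.01,.01).ravel();print(v,np.degrees(np.arctan2(v[1],v[0])))
cv2.imwrite("pics/crop.png",np.vstack([cv2.resize(im[205:245,390:440],(750,600))[:,:,::-1][:300*2]]))
a=cv2.resize(im[205:245,390:445],(790,575),interpolation=cv2.INTER_CUBIC);cv2.imwrite("pics/rack.png",a[:,:,::-1])
```

```text
orange top [(np.int32(40), array([419.38, 224.98]), array([412, 222,  14,   6])), (np.int32(57), array([422.3 , 235.84]), array([415, 233,  15,   7])), (np.int32(18), array([408.67, 266.83]), array([407, 264,   4,   7])), (np.int32(32), array([417.19, 266.44]), array([414, 264,   7,   6]))]
orange side [(np.int32(102), array([270.73, 282.74]), array([268, 268,   7,  37])), (np.int32(98), array([256.19, 285.55]), array([251, 271,  10,  35])), (np.int32(206), array([214.97, 297.62]), array([210, 283,  10,  30]))]
[ 0.4794388  -0.27139425  0.08      ]
[ 0.45057926 -0.27805677  0.08      ]
yellow top [(np.int32(17), array([305.41, 210.41]), array([0.52532416, 0.0297112 , 0.085     ]))]
yellow side [(np.int32(11), array([297.91, 205.64]), array([296, 205,   5,   3]))]
red top [((np.int32(100), array([216.98, 224.34]), array([212, 219,  12,  12])), array([0.49432101, 0.26444004, 0.077     ]))]
rack base ((0.46790486574172974, -0.27959898114204407), (0.022610628977417946, 0.002805989468470216), 88.57830047607422)
violet [(np.int32(82), array([301.84, 199.02])), (np.int32(64), array([310.03, 222.36]))]
[ 0.27978075 -0.96006393  0.5578032   0.03923705] -73.75288
[ 0.28230917 -0.95932347  0.492809    0.01812721] -73.60192
```

View pics/rack.png

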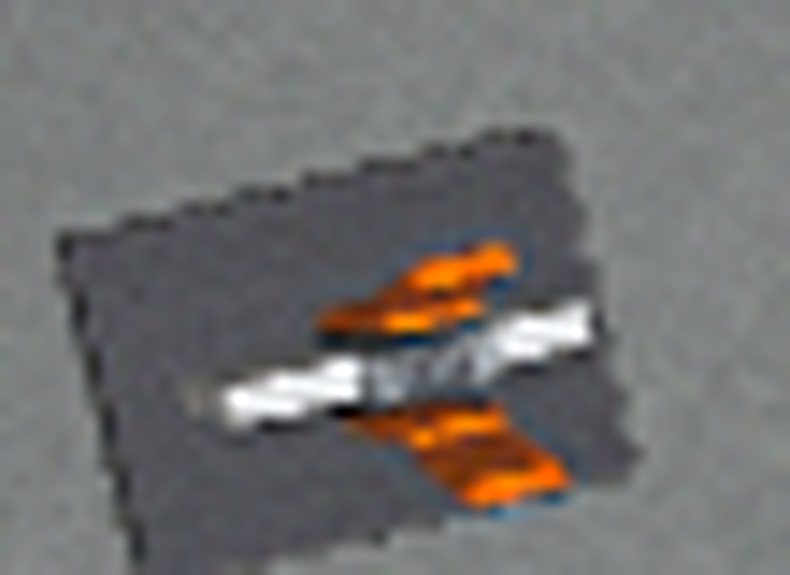

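Rack crop: white plate runs crop (230,405)→(590,325), handle tops at (465,265) and (515,488), i.e. full-image (422.4,223.4) and (425.9,239.0).

```bash
cat >> h.py <<'E'
def yaw_x():
    v=R.from_rotvec(robot.state()["orientation"]).apply([1,0,0]); return np.arctan2(v[1],v[0])
def go(target,yx=None,zfirst=None):
    "total shift in tool axes (as they stand now), twist needed"
    s=robot.state();r=R.from_rotvec(s["orientation"])
    print("pos",s["ee_pos"].round(4),"yawx",np.degrees(yaw_x()).round(2),"tilt",np.degrees(np.arccos(-r.apply([0,0,1])[2])).round(2),"t",s["t"],"w",s["gripper_width"].round(4),"F",s["force"].round(1),"ff",s["finger_force"])
    print("shift",r.inv().apply(np.array(target)-s["ee_pos"]).round(4),"twist",None if yx is None else round(float((yaw_x()-np.radians(yx)+np.pi)%(2*np.pi)-np.pi),3))
E
python3 - <<'E'
from h import *
c=snap("top");s=snap("side")
f=lambda a,b:(390-.5+a/14.364,205-.5+b/14.375)
A=onz(c,*f(230,405),.055);B=onz(c,*f(590,325),.055)
print("plate",A,B,(A+B)/2,np.degrees(np.arctan2(*(A-B)[1::-1])))
H=[onz(c,*f(465,265),.113),onz(c,*f(515,488),.113)]
print("handles",H,(H[0]+H[1])/2,np.linalg.norm(H[0]-H[1]));print([proj(s,h) for h in H],"seen ~(273,269),(253,272)")
print("mark side",proj(s,[.5253,.0297,.085]),"seen 297.9,205.6")
# button: side view red
hs=cv2.cvtColor(s["image"],cv2.COLOR_RGB2HSV)[160:200,270:315]
for lo,hi in (((0,150,80),(5,255,255)),((20,130,100),(35,255,255))):
    p=np.argwhere(cv2.inRange(hs,lo,hi));print(len(p),p.min(0)+[160,270],p.max(0)+[160,270],p.mean(0)+[160,270]) if len(p) else 0
print("button side",proj(s,[.4943,.2644,.077]))
go([.46,-.275,.2],104)
E
```

```text
plate [ 0.45890175 -0.2396137   0.055     ] [ 0.4722344  -0.30827047  0.055     ] [ 0.46556807 -0.27394208  0.055     ] 100.98965058087988
handles [array([ 0.48544433, -0.26923138,  0.113     ]), array([ 0.44550361, -0.27667104,  0.113     ])] [ 0.46547397 -0.27295121  0.113     ] 0.040627691792955646
[(np.float64(274.57338054445313), np.float64(269.311575974015)), (np.float64(252.89970879097484), np.float64(272.02247720128616))] seen ~(273,269),(253,272)
mark side (np.float64(299.05828233669604), np.float64(205.1415837845869)) seen 297.9,205.6
37 [170 286] [174 294] [172.2972973 290.       ]
13 [176 286] [177 294] [176.53846154 290.        ]
button side (np.float64(290.8559161214029), np.float64(171.30392124303577))Traceback (most recent call last):
  File "<stdin>", line 14, in <module>
  File "h.py", line 22, in go
    print("pos",s["ee_pos"].round(4),"yawx",np.degrees(yaw_x()).round(2),"tilt",np.degrees(np.arccos(-r.apply([0,0,1])[2])).round(2),"t",s["t"],"w",s["gripper_width"].round(4),"F",s["force"].round(1),"ff",s["finger_force"])
                                                                                                                                                    ^^^^^^^^^^^^^^^^^^^^^^^^
AttributeError: 'float' object has no attribute 'round'
```

```bash
sed -i 's/s\["gripper_width"\].round(4)/round(float(s["gripper_width"]),4)/' h.py
python3 -m inch '0.034 -0.0156 0 0 0.085; 0.034 -0.0156 0 0 0.085; 0.034 -0.0156 0 0 0.085; 0.034 -0.0156 0 0 0.085; 0.034 -0.0156 0 0 0.085'
python3 -m inch '0.034 -0.0156 0 0 0.085; 0.034 -0.0156 0 0 0.085; 0.034 -0.0156 0 0 0.085; 0.034 -0.0156 0 0 0.085; 0.034 -0.0156 0 0 0.085'
python3 -m inch '0 0 0 -0.176 0.085; 0 0 0 -0.176 0.085; 0 0 0 -0.176 0.085; 0 0 0 -0.176 0.085; 0 0 0 -0.176 0.085'
python3 -m inch '0 0 0 -0.176 0.085; 0 0 0 -0.176 0.085; 0 0 0 -0.176 0.085; 0 0 0 0 0.085; 0 0 0 0 0.085'
python3 - <<'E'
from h import *
go([.4655,-.273,.093],101); c=snap("wrist","w1.png");print(c["xyz"],c["orientation"],proj(c,[.4655,-.273,.113]))
E
```

```text
t: 0.92
ee_pos: [0.3341, -0.405, 0.2453]
orientation: [-3.091, -0.559, -0.0]
force: [0.7, 0.7, -0.3]
gripper_width: 0.0846
finger_force: 0.0
t: 1.55
ee_pos: [0.466, -0.2724, 0.2453]
orientation: [-3.091, -0.559, -0.0]
force: [-0.1, 0.1, 0.5]
gripper_width: 0.0854
finger_force: 0.0
t: 2.17
ee_pos: [0.4652, -0.2734, 0.2453]
orientation: [-2.554, -1.83, 0.0]
force: [-0.3, 0.6, 0.4]
gripper_width: 0.085
finger_force: 0.0
t: 2.8
ee_pos: [0.4652, -0.2734, 0.2453]
orientation: [-2.0, -2.423, -0.0]
force: [0.8, 0.3, -0.7]
gripper_width: 0.085
finger_force: 0.0
pos [ 0.4652 -0.2734  0.2453] yawx 100.94 tilt 0.01 t 2.8 w 0.085 F [ 0.8  0.3 -0.7] ff 0.0
shift [0.0003 0.0004 0.1523] twist -0.001
[ 0.44875077 -0.19029049  0.37356942] [-0.33386552 -0.03155441  0.18881894] (np.float64(317.47935268369775), np.float64(194.60161341556739))
```

View pics/w1.png

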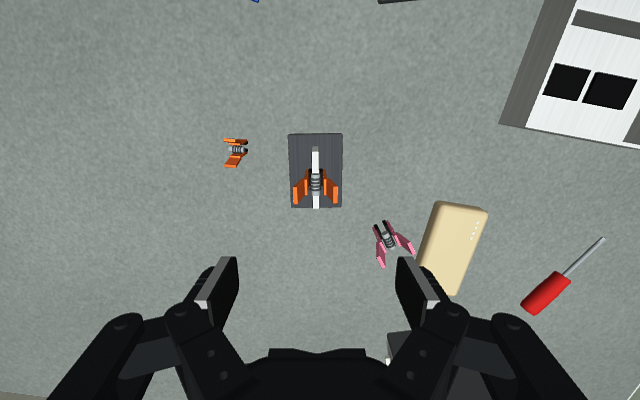

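The wrist view shows the clamp centred at about (316,193) with the plate vertical, as predicted (317,195). Descend and squeeze gradually.

```bash
python3 -m inch '0 0 0.025 0 0.085; 0 0 0.025 0 0.085; 0 0 0.025 0 0.085; 0 0 0.025 0 0.085; 0 0 0.02 0 0.085'
python3 -m inch '0 0 0.016 0 0.085; 0 0 0.016 0 0.07; 0 0 0 0 0.055; 0 0 0 0 0.045; 0 0 0 0 0.04'
python3 -m inch '0 0 0 0 0.036; 0 0 0 0 0.033; 0 0 0 0 0.03; 0 0 0 0 0.028; 0 0 0 0 0.028'
```

```text
t: 3.48
ee_pos: [0.4651, -0.2733, 0.1244]
orientation: [-1.997, -2.425, 0.001]
force: [-0.5, -0.1, 0.2]
gripper_width: 0.0849
finger_force: 0.0
t: 4.1
ee_pos: [0.4654, -0.2735, 0.0938]
orientation: [1.994, 2.426, 0.0]
force: [1.2, -0.2, -0.0]
gripper_width: 0.0399
finger_force: 5.6
t: 4.72
ee_pos: [0.4652, -0.2734, 0.0933]
orientation: [-1.995, -2.427, -0.0]
force: [-0.0, 0.0, -0.5]
gripper_width: 0.0285
finger_force: 10.6
```

```bash
python3 -m inch '0 0 0 0 0.027; 0 0 0 0 0.026; 0 0 0 0 0.025; 0 0 0 0 0.024; 0 0 0 0 0.024'
```

```text
t: 5.35
ee_pos: [0.4652, -0.2734, 0.0933]
orientation: [-1.995, -2.427, -0.0]
force: [0.1, -0.6, -1.0]
gripper_width: 0.026
finger_force: 60.6
```

```bash
python3 -m inch '0 0 0 0 0.0268; 0 0 0 0 0.0268; 0 0 0 0 0.0268; 0 0 0 0 0.0268; 0 0 0 0 0.0268'
```

```text
t: 5.98
ee_pos: [0.4652, -0.2734, 0.0933]
orientation: [-1.995, -2.427, -0.0]
force: [-0.3, 0.6, -0.3]
gripper_width: 0.0272
finger_force: 32.3
```

```bash
python3 -m inch '0 0 -0.01 0 0.0268; 0 0 -0.02 0 0.0268; 0 0 -0.025 0 0.0268; 0 0 -0.025 0 0.0268; 0 0 -0.02 0 0.0268'
python3 - <<'E'
from h import *
go([.5253,.0297,.193],106.3)
E
```

```text
t: 6.6
ee_pos: [0.4653, -0.2734, 0.195]
orientation: [1.994, 2.427, 0.001]
force: [0.3, 0.2, -0.3]
gripper_width: 0.0271
finger_force: 32.3
pos [ 0.4653 -0.2734  0.195 ] yawx 101.17 tilt 0.05 t 6.6 w 0.0271 F [ 0.3  0.2 -0.3] ff 32.259031534194946
shift [0.2857 0.1176 0.0019] twist -0.089
```

```bash
python3 -m inch '0.016 0.0066 0 0 0.0268; 0.03 0.0123 0 0 0.0268; 0.035 0.0144 0 0 0.0268; 0.035 0.0144 0 0 0.0268; 0.035 0.0144 0 0 0.0268'
python3 -m inch '0.035 0.0144 0 0 0.0268; 0.035 0.0144 0 0 0.0268; 0.035 0.0144 0 0 0.0268; 0.02 0.0082 0 0 0.0268; 0.0097 0.004 0 0 0.0268'
python3 -m inch '0 0 0 -0.045 0.0268; 0 0 0 -0.045 0.0268; 0 0 0 0 0.0268; 0 0 0 0 0.0268; 0 0 0 0 0.0268'
python3 - <<'E'
from h import *
go([.5253,.0297,.123],106.3)
c=snap("wrist","w2.png");print(proj(c,[.5253,.0297,.085])); s=snap("side","s2.png")
a=cv2.resize(s["image"][130:260,230:400],(765,585),interpolation=cv2.INTER_CUBIC);cv2.imwrite("pics/s2c.png",a[:,:,::-1])
E
```

```text
t: 7.22
ee_pos: [0.4967, -0.1109, 0.1929]
orientation: [-1.993, -2.427, -0.0]
force: [1.4, -0.3, -1.0]
gripper_width: 0.0268
finger_force: 32.3
t: 7.85
ee_pos: [0.5247, 0.0315, 0.1929]
orientation: [-1.992, -2.428, 0.0]
force: [0.2, 0.5, -0.5]
gripper_width: 0.0267
finger_force: 32.3
t: 8.48
ee_pos: [0.5251, 0.0295, 0.1933]
orientation: [-1.884, -2.514, -0.0]
force: [-0.6, 1.0, 0.2]
gripper_width: 0.0267
finger_force: 32.3
pos [0.5251 0.0295 0.1933] yawx 106.3 tilt 0.0 t 8.475 w 0.0267 F [-0.6  1.   0.2] ff 32.26604461669922
shift [0.0001 0.0002 0.0703] twist -0.0
(np.float64(317.37271193650935), np.float64(203.0456346806702))
```

View pics/w2.png

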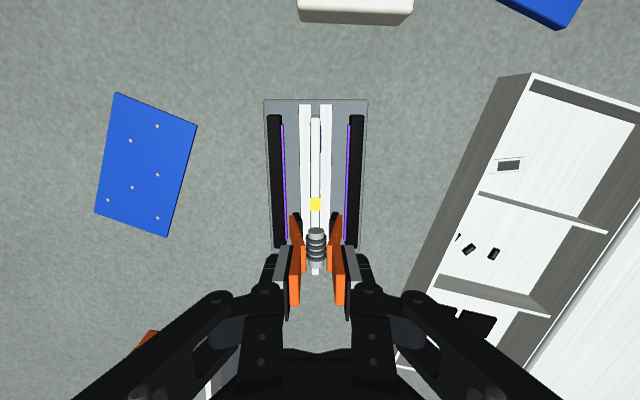

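View pics/s2c.png

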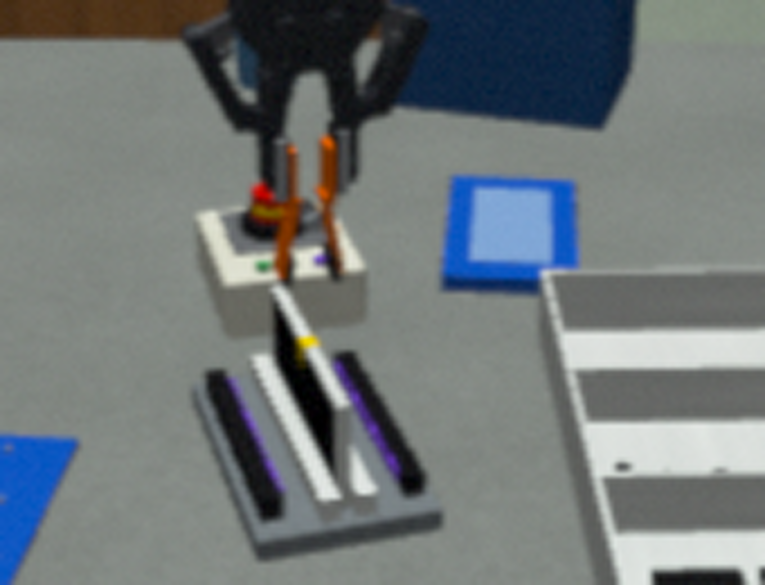

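Wrist view: yellow mark at (315,203) against the predicted (317,203), clamp axis at u≈316; the side crop shows the clamp held open and upright above the phone. Descending.

```bash
python3 -m inch '0 0 0.012 0 0.0268; 0 0 0.014 0 0.0268; 0 0 0.014 0 0.0268; 0 0 0.012 0 0.0268; 0 0 0 0 0.0268'
python3 -m inch '0 0 0.008 0 0.0268; 0 0 0.006 0 0.0268; 0 0 0.004 0 0.0268; 0 0 0 0 0.0268; 0 0 0 0 0.0268'
```

```text
t: 9.2
ee_pos: [0.5248, 0.0297, 0.1404]
orientation: [-1.883, -2.514, 0.002]
force: [-0.4, 1.4, -0.4]
gripper_width: 0.0269
finger_force: 32.3
t: 9.82
ee_pos: [0.5252, 0.0297, 0.1235]
orientation: [1.883, 2.514, 0.0]
force: [-0.5, -0.3, -1.2]
gripper_width: 0.027
finger_force: 32.3
```

```bash
python3 -m inch '0 0 0 0 0.032; 0 0 0 0 0.037; 0 0 0 0 0.045; 0 0 0 0 0.06; 0 0 0 0 0.085'
python3 -m inch '0 0 0 0 0.085; 0 0 0 0 0.085; 0 0 -0.01 0 0.085; 0 0 -0.025 0 0.085; 0 0 -0.03 0 0.085'
python3 -m inch '0 0 -0.03 0 0.085; 0 0 -0.03 0 0.085; 0 0 0 0 0.085; 0 0 0 0 0.085; 0 0 0 0 0.085'
python3 - <<'E'
from h import *
go([.4943,.2644,.2])
c=snap("wrist","w3.png");s=snap("side","s3.png");t=snap("top")
ims=[cv2.resize(x,(390,500),interpolation=cv2.INTER_CUBIC) for x in (c["image"][100:400,200:434],s["image"][150:270,260:354])]
cv2.imwrite("pics/m3.png",np.hstack(ims)[:,:,::-1])
h=cv2.cvtColor(t["image"],cv2.COLOR_RGB2HSV)
h=cv2.cvtColor(s["image"],cv2.COLOR_RGB2HSV)
P=[proj(s,[.5253,.0297,z]) for z in (.060,.085,.144)];print("expected clip side",P)
E
```

```text
t: 10.45
ee_pos: [0.5252, 0.0297, 0.1234]
orientation: [1.883, 2.514, 0.0]
force: [-0.2, -0.5, -0.1]
gripper_width: 0.0759
finger_force: 0.0
t: 11.08
ee_pos: [0.525, 0.0297, 0.1895]
orientation: [-1.883, -2.514, 0.0]
force: [0.3, 0.1, 0.6]
gripper_width: 0.0847
finger_force: 0.0
t: 11.7
ee_pos: [0.5248, 0.0297, 0.2478]
orientation: [-1.883, -2.514, 0.001]
force: [0.1, -0.0, -0.8]
gripper_width: 0.0853
finger_force: 0.0
pos [0.5248 0.0297 0.2478] yawx 106.34 tilt 0.06 t 11.7 w 0.0853 F [ 0.1 -0.  -0.8] ff 0.0
shift [0.2338 0.0368 0.0478] twist None
expected clip side [(np.float64(299.1836971900257), np.float64(213.33845535799765)), (np.float64(299.05828233669604), np.float64(205.1415837845869)), (np.float64(298.75011288089496), np.float64(185.0002258434441))]
```

View pics/m3.png

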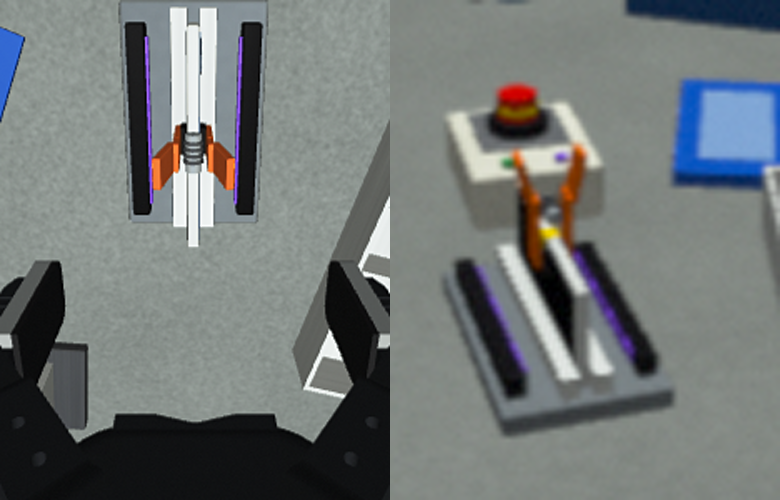

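The clamp sits on the phone's edge at the yellow mark, square and upright (wrist crop pin at (193,148), side crop pin at (550,208) with the mark just below). On to the button with shut fingers.

```bash
python3 -m inch '0.0138 0.0028 0 0 0.05; 0.025 0.004 0 0 0.02; 0.03 0.0045 0 0 0; 0.03 0.0045 0 0 0; 0.03 0.0045 0 0 0'
python3 -m inch '0.03 0.0045 0 0 0; 0.03 0.0045 0 0 0; 0.025 0.004 0 0 0; 0.015 0.0025 0 0 0; 0.005 0.001 0 0 0'
python3 -m inch '0 0 0.03 0 0; 0 0 0.03 0 0; 0 0 0.03 0 0; 0 0 0.03 0 0; 0 0 0 0 0'
python3 - <<'E'
from h import *
go([.4943,.2644,.091])
c=snap("wrist","w4.png");s=snap("side")
a=cv2.resize(c["image"][100:400,180:460],(400,428));b=cv2.resize(s["image"][140:200,262:318],(400,428),interpolation=cv2.INTER_CUBIC)
cv2.imwrite("pics/m4.png",np.hstack([a,b])[:,:,::-1])
E
```

```text
t: 12.48
ee_pos: [0.5078, 0.161, 0.2483]
orientation: [-1.882, -2.515, -0.0]
force: [0.2, -0.8, 0.6]
gripper_width: 0.0001
finger_force: 0.0
t: 13.1
ee_pos: [0.4944, 0.2652, 0.2482]
orientation: [-1.882, -2.515, 0.0]
force: [0.3, -0.3, -0.2]
gripper_width: -0.0004
finger_force: 0.0
t: 13.72
ee_pos: [0.4942, 0.2634, 0.1271]
orientation: [-1.884, -2.513, 0.005]
force: [0.2, 0.3, 0.3]
gripper_width: -0.0
finger_force: 0.0
pos [0.4942 0.2634 0.1271] yawx 106.29 tilt 0.17 t 13.725 w -0.0 F [0.2 0.3 0.3] ff 0.0
shift [0.001  0.0004 0.0361] twist None
```

View pics/m4.png

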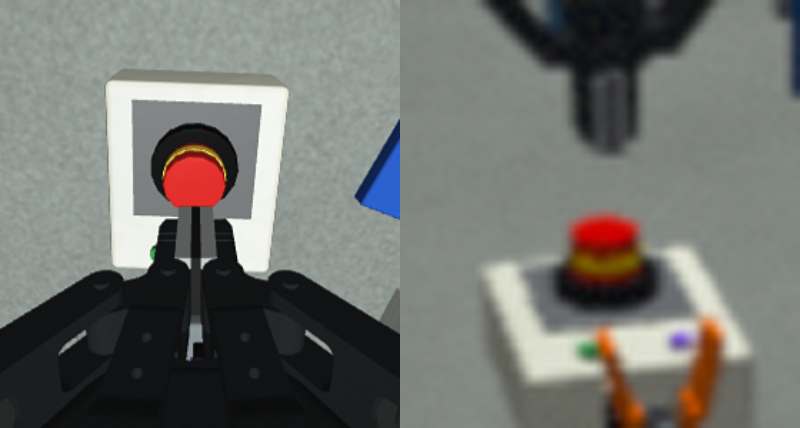

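The shut fingers (crop tip (605,145)) hang centred over the cap (605,230), and the wrist view shows the cap at (195,185) in line with the fingers. Come down to just above it, then press in small steps watching force.

```bash
python3 -m inch '0 0 0.012 0 0; 0 0 0.012 0 0; 0 0 0.006 0 0; 0 0 0 0 0; 0 0 0 0 0'
python3 -m inch '0 0 0.003 0 0; 0 0 0.002 0 0; 0 0 0.001 0 0; 0 0 0 0 0; 0 0 0 0 0'
```

```text
t: 14.45
ee_pos: [0.4948, 0.2645, 0.0986]
orientation: [1.883, 2.514, 0.001]
force: [-0.4, -0.2, 0.3]
gripper_width: -0.0001
finger_force: 0.0
t: 15.08
ee_pos: [0.4947, 0.2644, 0.0924]
orientation: [-1.883, -2.514, -0.0]
force: [1.0, -0.4, -0.2]
gripper_width: 0.0
finger_force: 0.0
```

```bash
python3 -m inch '0 0 0.001 0 0; 0 0 0.001 0 0; 0 0 0.001 0 0; 0 0 0 0 0; 0 0 0 0 0'
python3 -m inch '0 0 0.001 0 0; 0 0 0.001 0 0; 0 0 0.001 0 0; 0 0 0 0 0; 0 0 0 0 0'
```

```text
t: 15.7
ee_pos: [0.4948, 0.2644, 0.0894]
orientation: [1.883, 2.514, 0.0]
force: [-0.9, 0.3, 6.5]
gripper_width: -0.0001
finger_force: 2.1
t: 16.32
ee_pos: [0.4948, 0.2644, 0.0863]
orientation: [-1.884, -2.514, -0.0]
force: [0.2, 0.1, 6.0]
gripper_width: -0.0001
finger_force: 2.9
```

```bash
python3 -m inch '0 0 0.001 0 0; 0 0 0.001 0 0; 0 0 0.0013 0 0; 0 0 0 0 0; 0 0 0 0 0'
python3 - <<'E'
from h import *
import time
F=[]
for i in range(12):
    s=snap("side"); F.append(robot.state()["force"][2])
print(np.mean(F),np.std(F)); go([.4948,.2644,.083])
w=snap("wrist")
a=cv2.resize(s["image"][160:190,272:308],(720,600),interpolation=cv2.INTER_CUBIC)
cv2.imwrite("pics/m5.png",a[:,:,::-1])
E
```

```text
t: 16.95
ee_pos: [0.4948, 0.2644, 0.0831]
orientation: [1.883, 2.514, 0.0]
force: [-0.9, -0.6, 6.7]
gripper_width: -0.0002
finger_force: 3.8
7.517461262960391 0.5371728388038506
pos [0.4948 0.2644 0.0832] yawx 106.33 tilt 0.01 t 17.55 w 0.0002 F [-0.7 -1.1  7. ] ff 3.772690534415233
shift [-0.      0.      0.0002] twist None
```

View pics/m5.png

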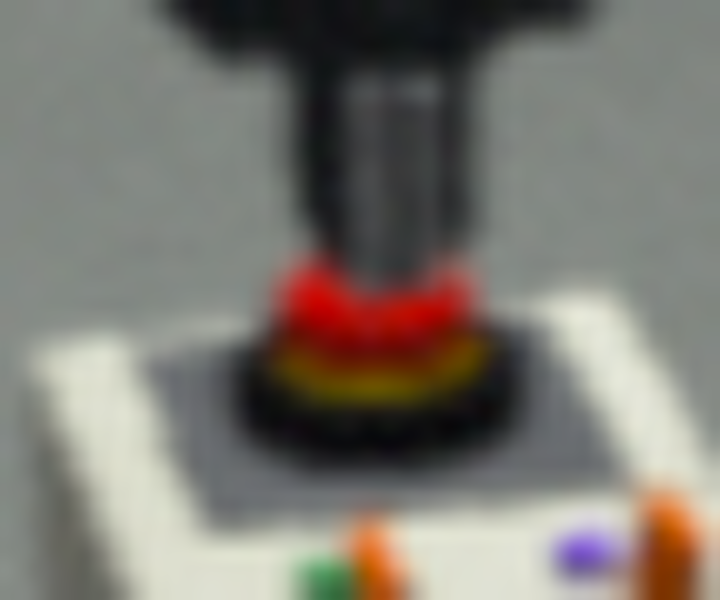

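The fingers press the cap, with the yellow band (crop (380,375)) about half sunk. The mean force of 7.5 N corresponds to about 7.5 mm of travel, and the clamp is still in place. Handing in.

```bash
python3 -c "
from station import robot
print(robot.close_job())"
```

```text
the job is handed in; nothing more can be done
None
```

I clipped the clamp over the phone at the yellow mark and let go of it. I handed the job in at about 17.6 s with the shut fingers holding the red button at about 7.5 mm of travel (estimated from a 7.5 N push); the judge returned no verdict.

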